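# Shut the open air cock and bleed its spray gun

## Task

Two spray guns sit upside down in stands, each with its own air cock in front of it, and one of the cocks has been left open (lever along its pipe instead of across it). Turn that cock fully shut, and only then squeeze the trigger of the gun it serves fully home for about a second to bleed it, and let it spring back. Leave the other gun's trigger, its shut cock and the cup, tape roll and jar standing among them alone.

Things in the scene. Friction and masses are not known exactly. Their poses are not given: they have to be found in the camera images.
- gun_a: Aluminium spray gun, no cup or hose, clamped upside down in a grey steel stand fixed to the table. Origin: centre of the underside of the stand's base (130 x 250 x 8 mm); z up, y along the barrel. Barrel axis parallel to y at x = 0, 85 mm above the table. From it the grip rises, leaning 0.61 rad (35 deg) from vertical towards -x. Stand posts, 16 mm square: x = 42, y = +-108 mm.
- gun_a_grip (a point): On the axis of gun_a's grip, 85 mm up the grip from the barrel axis: where to squeeze. Axes as the stand's (not leaning). Grip: 26 mm in y, 24 mm across, 115 mm long from the barrel axis, then a 10 mm brass nipple. Trigger on its +y side. Squeeze width here, grip and trigger together: 55 mm released (60 mm at the trigger's free end), 40 mm squeezed.
- gun_a_pipe (a point): Middle of the axis of a 22 mm air pipe, 270 mm long, parallel to y, fixed over the front of gun_a (x = -34 mm, 279 mm above the table). A tool that comes straight down on the grip strikes it; one that comes in along the leaning grip clears it.
- trigger_a (a joint): Sprung trigger of gun_a, a steel bar 16 mm wide, 7 mm thick, on the grip's +y side; hinge 18 mm up the grip, free end 105 mm up. 0 = released, 0.22 rad = fully home, parallel to the grip. Spring: 4 N at 0, 7.5 N when home (85 mm up the grip). Its outer face there goes from 42 to 27 mm from the grip's axis; the grip's other face is 13 mm from it. Springs back when let go.
- gun_b: Aluminium spray gun, no cup or hose, clamped upside down in a grey steel stand fixed to the table. Origin: centre of the underside of the stand's base (130 x 250 x 8 mm); z up, y along the barrel. Barrel axis parallel to y at x = 0, 85 mm above the table. From it the grip rises, leaning 0.61 rad (35 deg) from vertical towards -x. Stand posts, 16 mm square: x = 42, y = +-108 mm.
- gun_b_grip (a point): On the axis of gun_b's grip, 85 mm up the grip from the barrel axis: where to squeeze. Axes as the stand's (not leaning). Grip: 26 mm in y, 24 mm across, 115 mm long from the barrel axis, then a 10 mm brass nipple. Trigger on its -y side. Squeeze width here, grip and trigger together: 55 mm released (60 mm at the trigger's free end), 40 mm squeezed.
- gun_b_pipe (a point): Middle of the axis of a 22 mm air pipe, 270 mm long, parallel to y, fixed over the front of gun_b (x = -34 mm, 279 mm above the table). A tool that comes straight down on the grip strikes it; one that comes in along the leaning grip clears it.
- trigger_b (a joint): Sprung trigger of gun_b, a steel bar 16 mm wide, 7 mm thick, on the grip's -y side; hinge 18 mm up the grip, free end 105 mm up. 0 = released, 0.22 rad = fully home, parallel to the grip. Spring: 4 N at 0, 7.5 N when home (85 mm up the grip). Its outer face there goes from 42 to 27 mm from the grip's axis; the grip's other face is 13 mm from it. Springs back when let go.
- cock_p: Brass air cock (ball valve), 68 mm high, on a 50 x 70 mm steel foot fixed to the table. It serves the gun whose stand it stands in front of (about 200 mm nearer the robot; the other gun is farther off). Origin: centre of the foot's underside, under the lever's pivot; z up; its short brass pipe (84 mm) runs along its y.
- cock_p_lever (a joint): Lever of cock_p: 0 = shut, lever across the pipe, pointing to the cock's -x; 1.571 = open, lever along the pipe, pointing to its +y. From above it turns counter-clockwise to shut, against 0.12 N m of friction, to a hard stop at 0; stays where left. Flat steel, 14 mm wide, 8 mm thick, underside 54 mm above the table, reaching 74 mm from the pivot, with a 14 mm high upturned end.
- cock_p_tip (a point): On the lever of cock_p, 60 mm from its pivot, at mid thickness (58 mm above the table).
- cock_q: Brass air cock (ball valve), 68 mm high, on a 50 x 70 mm steel foot fixed to the table. It serves the gun whose stand it stands in front of (about 200 mm nearer the robot; the other gun is farther off). Origin: centre of the foot's underside, under the lever's pivot; z up; its short brass pipe (84 mm) runs along its y.
- cock_q_lever (a joint): Lever of cock_q: 0 = shut, lever across the pipe, pointing to the cock's -x; 1.571 = open, lever along the pipe, pointing to its +y. From above it turns counter-clockwise to shut, against 0.12 N m of friction, to a hard stop at 0; stays where left. Flat steel, 14 mm wide, 8 mm thick, underside 54 mm above the table, reaching 74 mm from the pivot, with a 14 mm high upturned end.
- cock_q_tip (a point): On the lever of cock_q, 60 mm from its pivot, at mid thickness (58 mm above the table).
- cup: White plastic mixing cup, 72 mm wide, 75 mm high, loose, not to be disturbed. Origin: centre of its underside.
- tape: Roll of masking tape lying flat, 96 mm across, 36 mm high, loose, not to be disturbed. Origin: centre of its underside.
- jar: Glass jar with a steel lid, 66 mm wide, 100 mm high, loose, not to be disturbed. Origin: centre of its underside.
Things that resemble listed ones, but are neither listed nor needed, are in the scene too. Leave any orange look-alike of the cock_q alone.

How it is judged (in metres and radians):
On the way, in this order (a step that is already met when the one before it is completed fails the run):
1. the open cock is turned fully shut (within 0.1 rad) (value of joint cock_p_lever below 0.1 rad), for 0.2 s.
2. the trigger of the gun it serves is squeezed home (beyond 0.19 of 0.22 rad) and held for half a second (((horizontal distance between cock_p and gun_a below 0.24 m and value of joint trigger_a above 0.19 rad) or (horizontal distance between cock_p and gun_b below 0.24 m and value of joint trigger_b above 0.19 rad))), for 0.5 s.
At the end, for the whole second after the job is handed in: both cocks are shut (levers within 0.1 rad of the stop), both triggers have sprung back (under 0.03 rad), and cup, tape roll and jar stand within 30 mm of where they began (value of joint each of cock_p_lever, cock_q_lever below 0.1 rad and value of joint each of trigger_a, trigger_b below 0.03 rad and distance of each of cup, tape, jar from where it was at the start of the episode below 0.03 m); the robot touches nothing.
It fails at once if the trigger of the other gun is pulled (beyond 0.08 rad) ((horizontal distance between cock_p and gun_a below 0.24 m and value of joint trigger_b above 0.08 rad) or (horizontal distance between cock_p and gun_b below 0.24 m and value of joint trigger_a above 0.08 rad)).
It fails at once if a trigger is pulled (beyond 0.08 rad) while the cock is still open (over 0.2 rad) (value of joint cock_p_lever above 0.2 rad and value of joint any of trigger_a, trigger_b above 0.08 rad).
It fails at once if the shut cock is opened (beyond 0.3 rad) (value of joint cock_q_lever above 0.3 rad).
It fails at once if the cup, tape roll or jar is moved (over 30 mm) or tipped (over 0.5 rad) (distance of any of cup, tape, jar from where it was at the start of the episode above 0.03 m or angle between any of cup, tape, jar's own z axis and vertical above 0.5 rad).
It also fails if it takes over 48 s, if anything falls off the work surface, if the arm or the gripper's body presses on something with over 40 N, if the wrist force passes 120 N, or if a joint passes its speed limit or range.

## Robot

A 6-joint arm with a two-finger parallel gripper is mounted at the origin on the work surface. World frame = base frame: x ahead of the robot, y to its left, z up, the work surface at z = 0. Lengths are in mm, angles in rad, forces in N, time in s.
With the tool pointing down it reaches from about 400 to 925 mm from the base axis. Payload 12.5 kg.
Tool frame: the origin (TCP) lies between the finger pads; the fingertips stand 11 mm ahead of it and the grasp point (between the pads) lies 8 mm behind it (env.tip_extent is the distance from the TCP to the fingertips, in mm); x points along the fingers, z is the direction in which the jaws open and shut, and the axes are right-handed (so a half turn about x gives the same grasp; the last joint's range is limited). The gripper opens to 95 mm and grips with 3 to 60 N. Pads are 20 mm wide; open, the fingers measure 119 mm over their backs; the gripper's body (75 mm by 180 mm) begins 59 mm behind the grasp point.
Start: joints at [1.117, 0.491, 1.559, -0, 1.092, -0.106], TCP at [213.003, 587.601, 225.661] pointing down, gripper open.
Joint ranges: [-3.1, 3.1], [-0.84, 2.19], [0.05, 2.79], [-1.13, 4.28], [0.06, 2.93], [-2.69, 2.69]. Speed limits (rad/s): [2.22, 2.22, 2.79, 3.14, 3.14, 3.14].

## Interface

Orientations are given as [roll, pitch, yaw] about the fixed x, y, z axes, in that order (R = Rz(yaw) Ry(pitch) Rx(roll)).
In Python, from cell import status, imaging, env gives the robot as it stands. The module is installed in compiled form; this text tells all that it offers.
- The arm moves only by the tool apply_moves, never from a script. Its argument "increments" is a list of rows, each a list of 5 numbers: the closure, from 0 (fully open) to 1 (shut), then the shift along the tool's x, y, z in mm, then the turn about the tool's x in degrees. A call has 1 to 10 rows; each row shifts and turns the commanded pose from where the row before left it, along the tool's axes as they then stand; what a row does not reach is not made up. A row lasts 1/10 s, in which the tool goes at most 50 mm and 8.59 degrees, less where a joint would pass 70% of its speed; a pose out of reach is approached as far as the arm can. A call with a gripper value outside its range is refused whole. The fingers move at their own pace and stop on an object; the grip force is fixed at half the most. Time passes only in rows, so rows that do not move let the fingers close. It gives the time, the measured TCP pose, the force and the opening at its end, in the units of the state.
- status.state(): the state, without advancing time (a new reading comes with each control period).
- imaging.read_camera(name): name is "scene" or "top" or "wrist"; returns a dict with "pixels" (384x512x3 uint8, red, green, blue), "fovy" (degrees; the focal length in pixels is half the picture's height over the tangent of half this angle, whatever the lens; pixels are square), "cx", "cy" (the principal point, pixels), "R" (3x3) and "t" (3): a world point X has camera coordinates R X + t. Camera axes: x right, y down, z forward; pixel columns grow to the right and rows downward; lengths in mm; the calibration is good to about 2 mm. A picture is of the moment at which its call begins. There is no depth.
- env.job_done(): hands the job in, once; it reports no verdict.
The state is a dict: "t": time; "joints": joint angles; "qvel": joint speeds; "tau": joint torques, N m; "eef_pos": TCP position; "tcp_rot": TCP orientation; "ft_force": force on the tool from outside, world axes, zero at the start; "moment": the same for the moment, N m; "opening": opening from 0.0 (shut) to 1.0 (fully open).
Only numpy, scipy, OpenCV 4.12 (cv2) and the standard library are available. Lean on these libraries where they do the work, as an engineer would, in place of code of your own. Each camera call takes 0.05 s, during which the arm holds its last target. There are 200 camera calls.

## Working session

There is one attempt and no reset: what is moved stays moved. The work goes in short steps, Python scripts to look and compute and a tool call to move; the robot and the scene stay as the last step left them, time stands still between calls to the robot, and variables do not carry over. Pictures are saved under pics/ and viewed, about 8 in all and at most 12, crops included, and the job is handed in when it is done.

Besides the shell and the picture viewer there is one more tool, called after "Emit:" as a command line: name --pt "numbers of a row" for each row, then --argument value for the rest. apply_moves: Moves the arm, as the interface text tells. Its arguments: {"type":"object","properties":{"increments":{"type":"array"}},"required":["increments"]}

```bash
mkdir -p pics
cat > h.py <<'E'
import numpy as np, cv2
from cell import status, imaging, env
def cam(name, fn=None):
    c=imaging.read_camera(name)
    if fn: cv2.imwrite('pics/'+fn, c['pixels'][:,:,::-1])
    h=c['pixels'].shape[0]; c['f']=h/2/np.tan(np.radians(c['fovy'])/2)
    c['R']=np.array(c['R']);c['t']=np.array(c['t']); return c
def ray(c,u,v):
    d=c['R'].T@np.array([(u-c['cx'])/c['f'],(v-c['cy'])/c['f'],1]); return -c['R'].T@c['t'], d/np.linalg.norm(d)
def onz(c,u,v,z):
    o,d=ray(c,u,v); return o+d*(z-o[2])/d[2]
def proj(c,X):
    p=c['R']@np.array(X)+c['t']; return p[:2]/p[2]*c['f']+[c['cx'],c['cy']]
E
python3 - <<'E'
from h import *
import pickle
d={n:cam(n) for n in('scene','top')}
pickle.dump(d,open('c0.pkl','wb'))
for n,c in d.items():
    cv2.imwrite(f'pics/{n}0.png',cv2.resize(c['pixels'][:,:,::-1],(800,600),interpolation=cv2.INTER_CUBIC))
    print(n,c['fovy'],c['cx'],c['cy'],-c['R'].T@c['t'],c['R'][2])
print(status.state())
E
```

```text
scene 57.30577084888408 252.91251656160858 186.9399558195275 [ 860.34446786 -539.16398562  819.33435792] [-0.35475161  0.56827231 -0.74244048]
top 48.851114154324605 250.77928067306385 188.92072437282428 [ 498.71159389  -33.0586768  1173.60027521] [ 0.08798567 -0.0097133  -0.99607438]
{'t': 0.1, 'joints': array([ 1.11737612e+00,  4.91491911e-01,  1.55937292e+00, -1.36356746e-05,
        1.09171314e+00, -1.05600598e-01]), 'qvel': array([-0.00076736, -0.00111924, -0.00234084, -0.00064592,  0.00053517,
        0.00094244]), 'tau': array([ 2.95050217e-03, -6.13623118e+01, -2.58605164e+01,  6.93787658e-02,
        4.70913586e-02, -7.29213502e-05]), 'eef_pos': array([212.92424937, 587.39931854, 225.13012776]), 'tcp_rot': array([ 3.04826599,  1.56981093, -2.01193631]), 'ft_force': array([ 0.62516563, -0.24019195, -0.67266306]), 'moment': array([ 0.04132944, -0.0759443 , -0.00878824]), 'opening': 1.0028237586801199}
```

View pics/top0.png

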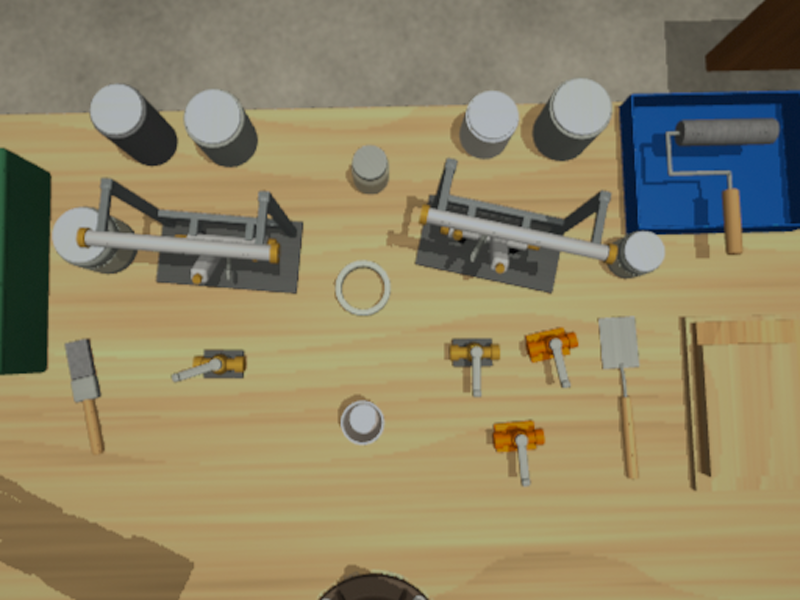

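View pics/scene0.png

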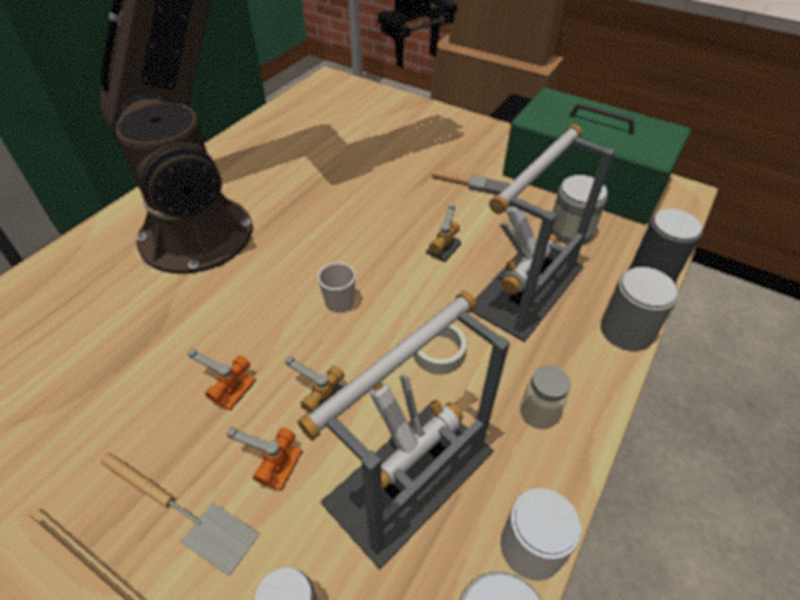

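Top view, in view pixels: the left cock, at (223,363), has its lever pointing left to (175,378), so it is open and is cock_p. It stands in front of the left gun, whose grip is at (200,268) with the trigger on the right (-y), so that is gun_b. The right cock, at (475,352), points towards the robot, so it is shut. The cup is at (362,420), the tape at (363,288) and the jar at (370,168).

The moves can't tilt the tool, and the pipe blocks a vertical approach, so I'll measure the scene before planning the squeeze.

Run:
```python
from h import *
import pickle
d=pickle.load(open('c0.pkl','rb')); T=d['top']; S=d['scene']; k=.64
P=lambda u,v,z:print(np.round(onz(T,u*k,v*k,z),0),end=' ')
print('pivot');P(219,364,66); print('tip');P(176,378,64)
print('base corners');[P(u,v,8) for u,v in((160,208),(303,221),(298,293),(157,282))]
print('pipe ends');P(82,237,279);P(275,251,279)
print('nipple');P(197,279,187)
print('cup tape jar can');P(362,420,75);P(363,288,36);P(370,160,100)
a=cv2.resize(T['pixels'][100:260,20:220],(800,640))[:600]
b=cv2.resize(S['pixels'][70:230,250:420],(638,600))
im=np.hstack([cv2.resize(a,(420,315)),cv2.resize(b,(380,357))[:315]])
im=np.vstack([cv2.resize(T['pixels'][110:260,40:210],(680,600))])
cv2.imwrite('pics/crop1.png',im[:,:,::-1])
cv2.imwrite('pics/crop2.png',b[:,:,::-1])
```

```text
pivot
[488. 247.  66.] tip
[467. 318.  64.] base corners
[768. 366.   8.] [738. 111.   8.] [609. 122.   8.] [635. 371.   8.] pipe ends
[667. 379. 279.] [642. 116. 279.] nipple
[617. 249. 187.] cup tape jar can
[391.  10.  75.] [613.   5.  36.] [820. -13. 100.]
```

View pics/crop1.png

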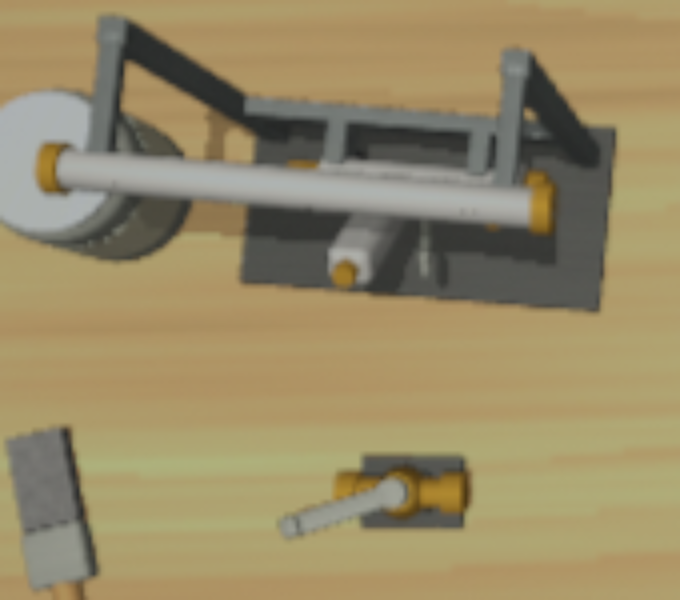

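The crop shows cock_p's pivot at crop pixel (403,490) and its lever end at (287,526). The lever points at about 105° in the world, and shut will be about 176°. The gun's stand has a yaw of about -5.5°. Next I'll compute the moves for the lever.

```bash
cat >> h.py <<'E'
from scipy.spatial.transform import Rotation as Ro
def pose():
    s=status.state(); return np.array(s['eef_pos']),Ro.from_euler('xyz',s['tcp_rot']).as_matrix(),s
def plan(*pts):
    p,R,s=pose()
    print('t',round(s['t'],2),'p',np.round(p,1),'x',np.round(R[:,0],3),'y',np.round(R[:,1],3),'z',np.round(R[:,2],3),'F',np.round(s['ft_force'],1),'open',round(s['opening'],2),'q',np.round(s['joints'],2))
    for q in pts:
        d=R.T@(np.array(q)-p); print(q,'->',np.round(d,1),'n50',round(np.linalg.norm(d)/50,1)); p=np.array(q,float)
def lever(deg,r=52,off=24,piv=(488,246.5)):
    a=np.radians(deg);u=np.array([np.cos(a),np.sin(a)]);w=np.array([np.sin(a),-np.cos(a)])
    return [*np.round(np.array(piv)+r*u+off*w,1)]
E
python3 - <<'E'
from h import *
z=64
pts=[lever(105,off=38)+[130],lever(105,off=38)+[z]]+[lever(a,off=22)+[z] for a in(105,120,135,150,165,176)]
plan(*pts)
E
```

```text
t 0.1 p [212.9 587.4 225.1] x [-0.    -0.001 -1.   ] y [-0.94   0.341  0.   ] z [ 0.341  0.94  -0.001] F [ 0.6 -0.2 -0.7] open 1.0 q [ 1.12  0.49  1.56 -0.    1.09 -0.11]
[np.float64(511.2), np.float64(306.6), 130] -> [  95.3 -376.1 -162.2] n50 8.4
[np.float64(511.2), np.float64(306.6), 64] -> [66.  -0.   0.1] n50 1.3
[np.float64(495.8), np.float64(302.4), 64] -> [ 0.  13.  -9.2] n50 0.3
[np.float64(481.1), np.float64(302.5), 64] -> [ 0.  13.9 -4.9] n50 0.3
[np.float64(466.8), np.float64(298.8), 64] -> [ 0.  12.2 -8.4] n50 0.3
[np.float64(454.0), np.float64(291.6), 64] -> [  0.    9.6 -11.1] n50 0.3
[np.float64(443.5), np.float64(281.2), 64] -> [  0.    6.3 -13.4] n50 0.3
[np.float64(437.7), np.float64(272.1), 64] -> [  0.    2.4 -10.5] n50 0.2
```

Emit:
apply_moves --pt "1 10 -38 -16 0" --pt "1 10 -38 -16 0" --pt "1 10 -38 -16 0" --pt "1 10 -38 -16 0" --pt "1 10 -38 -16 0" --pt "1 10 -38 -16 0" --pt "1 10 -38 -16 0" --pt "1 10 -38 -16 0" --pt "1 10 -36 -17 -7" --pt "1 5 -36 -17 -7.5"

```text
t: 1.1
eef_pos: [515.0, 309.1, 129.6]
tcp_rot: [2.061, 1.569, -2.741]
ft_force: [-0.2, 0.5, 1.0]
opening: 0.215
```

Run:
```python
from h import *
c=cam('wrist','w1.png')
z=64
pts=[lever(105,off=40)+[130],lever(105,off=40)+[z]]+[lever(a,off=22)+[z] for a in(105,120,135,150,165,176)]
plan(*pts)
```

```text
t 1.15 p [519.3 306.2 129.2] x [ 0.    -0.001 -1.   ] y [-0.997  0.08  -0.   ] z [ 0.08   0.997 -0.001] F [ 2.7 -4.3 -1.4] open 0.17 q [ 0.42  0.57  1.71 -0.    0.86 -1.07]
[np.float64(513.2), np.float64(307.1), 130] -> [-0.9  6.2  0.4] n50 0.1
[np.float64(513.2), np.float64(307.1), 64] -> [66.   0.   0.1] n50 1.3
[np.float64(495.8), np.float64(302.4), 64] -> [ 0.  17.  -6.1] n50 0.4
[np.float64(481.1), np.float64(302.5), 64] -> [-0.  14.7 -1.1] n50 0.3
[np.float64(466.8), np.float64(298.8), 64] -> [-0.  14.  -4.8] n50 0.3
[np.float64(454.0), np.float64(291.6), 64] -> [ 0.  12.2 -8.2] n50 0.3
[np.float64(443.5), np.float64(281.2), 64] -> [  0.    9.6 -11.2] n50 0.3
[np.float64(437.7), np.float64(272.1), 64] -> [ 0.   5.1 -9.5] n50 0.2
```

View pics/w1.png

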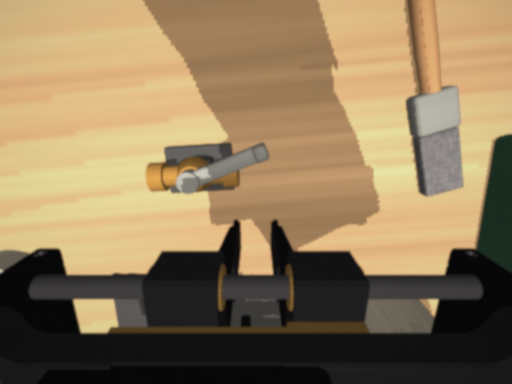

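The wrist view shows cock_p's lever from its pivot at (190,181) to its end at (262,152), with the closing fingers on its far (+x) side. I'll check the pivot and tip with this view's calibration.

Run:
```python
from h import *
c=cam('wrist')
print(onz(c,190,181,66),onz(c,262,152,66), onz(c,153,178,38),onz(c,233,178,38))
print(proj(c,[488,246.5,66]),proj(c,[468,320,66]))
plan()
```

```text
[491.3522668  252.41052732  66.        ] [471.55394468 314.95787201  66.        ] [492.76803161 210.12002405  38.        ] [498.70690276 285.98852224  38.        ]
[182.46270789 177.70493927] [267.86142227 147.18167576]
t 1.2 p [517.3 307.8 129.5] x [-0.    -0.001 -1.   ] y [-0.996  0.093  0.   ] z [ 0.093  0.996 -0.001] F [0.1 0.2 1.4] open 0.13 q [ 0.43  0.57  1.71 -0.    0.86 -1.05]
```

Emit:
apply_moves --pt "1 23 2 0 0" --pt "1 23 2 0 0" --pt "1 22 0 0 0" --pt "1 0 8 -1 0" --pt "1 0 8 -2 0" --pt "1 0 9 0 0" --pt "1 0 9 -1 0" --pt "1 0 7 -2 0" --pt "1 0 7 -3 0" --pt "1 0 6 -4 0"

```text
t: 2.2
eef_pos: [456.3, 303.0, 63.4]
tcp_rot: [-1.376, 1.567, 0.101]
ft_force: [13.8, -11.6, 2.2]
opening: -0.001
```

Run:
```python
from h import *
plan(*[lever(a,off=22,piv=(489,248))+[62] for a in(150,165,176)])
```

```text
t 2.2 p [456.3 303.   63.4] x [ 0.003  0.    -1.   ] y [-0.996  0.094 -0.003] z [0.094 0.996 0.001] F [ 13.8 -11.6   2.2] open -0.0 q [ 0.47  0.6   1.9  -0.    0.64 -1.01]
[np.float64(455.0), np.float64(293.1), 62] -> [  1.4   0.4 -10. ] n50 0.2
[np.float64(444.5), np.float64(282.7), 62] -> [ -0.    9.5 -11.3] n50 0.3
[np.float64(438.7), np.float64(273.6), 62] -> [-0.   4.9 -9.6] n50 0.2
```

Emit:
apply_moves --pt "1 0 1 -6 0" --pt "1 0 2 -6 0" --pt "1 0 4 -5 0" --pt "1 0 4 -5 0" --pt "1 0 2 -5 0" --pt "1 0 1 -5 0" --pt "1 0 0 0 0"

```text
t: 2.9
eef_pos: [438.9, 272.3, 62.9]
tcp_rot: [-1.259, 1.57, 0.217]
ft_force: [3.9, -1.2, 3.7]
opening: 0.004
```

Run:
```python
from h import *
plan()
c=cam('top'); im=cv2.resize(c['pixels'][180:270,80:200],(800,600),interpolation=cv2.INTER_CUBIC); cv2.imwrite('pics/t2.png',im[:,:,::-1])
```

```text
t 2.9 p [438.9 272.3  62.9] x [ 0.001  0.    -1.   ] y [-0.996  0.095 -0.001] z [0.095 0.996 0.   ] F [ 3.9 -1.2  3.7] open 0.0 q [ 0.43  0.57  1.98 -0.    0.59 -1.05]
```

View pics/t2.png

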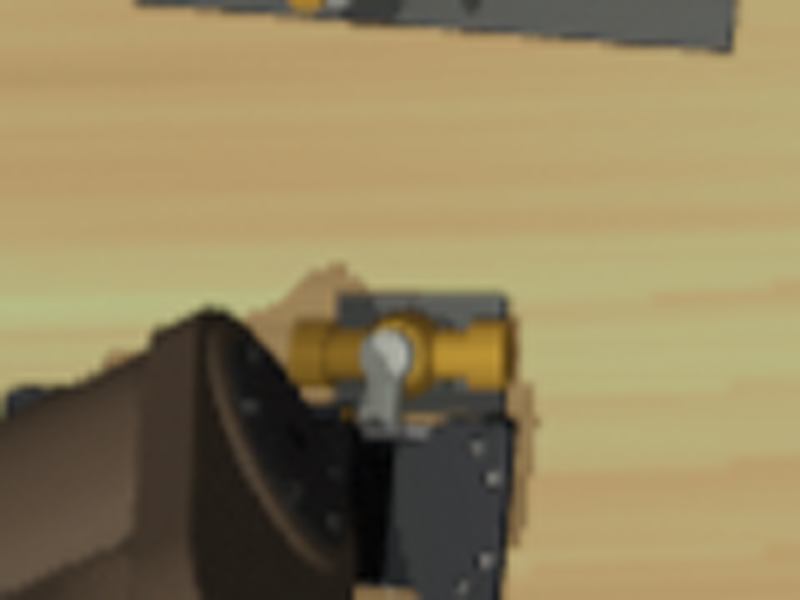

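The lever now points from (390,352) to (378,415), which is about 10° short of shut. I'll push a bit further against the stop.

Emit:
apply_moves --pt "1 0 0 -4 0" --pt "1 0 0 -4 0" --pt "1 0 0 -2 0" --pt "1 0 0 0 0" --pt "1 0 0 0 0"

```text
t: 3.45
eef_pos: [438.3, 265.6, 63.4]
tcp_rot: [-0.579, 1.565, 0.897]
ft_force: [-1.4, 26.4, 7.7]
opening: 0.002
```

Emit:
apply_moves --pt "1 0 0 15 0" --pt "1 0 0 20 0" --pt "1 -30 0 0 0" --pt "1 -45 0 0 0" --pt "1 -45 0 0 0" --pt "1 -45 0 0 0" --pt "1 -45 0 -20 0" --pt "1 -45 0 -40 0" --pt "1 -45 0 -40 0" --pt "1 -40 0 -40 0"

```text
t: 4.45
eef_pos: [428.0, 175.3, 383.6]
tcp_rot: [1.902, 1.568, -2.904]
ft_force: [0.0, 0.8, -0.2]
opening: -0.002
```

Run:
```python
from h import *
plan()
print(list(status.state()['joints']))
c=cam('scene'); im=cv2.resize(c['pixels'][90:230,210:390],(771,600),interpolation=cv2.INTER_CUBIC)
cv2.imwrite('pics/s3.png',im[:,:,::-1])
```

```text
t 4.45 p [428.  175.3 383.6] x [-0.002 -0.001 -1.   ] y [-0.996  0.094  0.002] z [ 0.094  0.996 -0.001] F [ 0.   0.8 -0.2] open -0.0 q [ 0.25  0.12  1.68  0.    1.34 -1.23]
[np.float64(0.24562988151315235), np.float64(0.11598563644970777), np.float64(1.6833486224708951), np.float64(2.0985921360450472e-05), np.float64(1.3447592393571626), np.float64(-1.2312316342366076)]
```

View pics/s3.png

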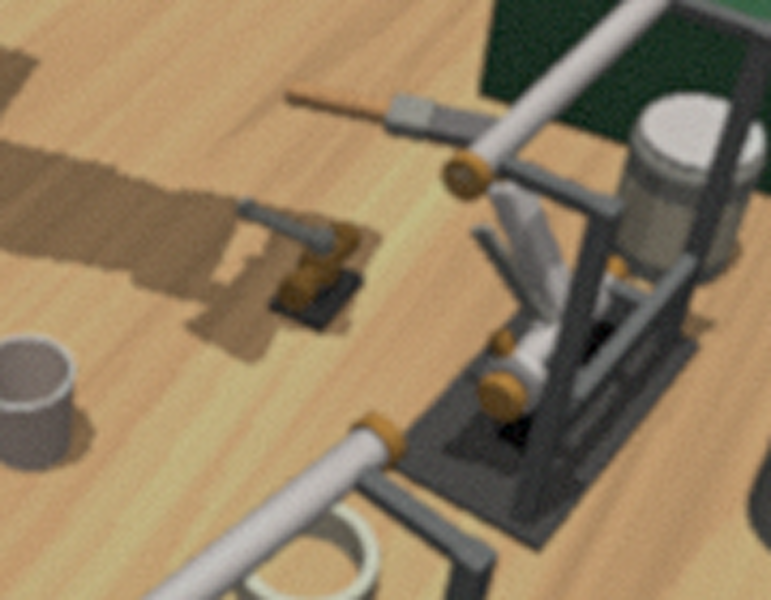

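The picture shows cock_p's lever running from (325,240) to (245,208), across its pipe. I'll check its angle numerically and fit the arm's link lengths, to see where the reach limit would allow a tilt.

Run:
```python
from h import *
import pickle
from scipy.optimize import least_squares
S=pickle.load(open('c0.pkl','rb'))['scene']
s=771/180
a=onz(S,210+325/s,90+238/s,66);b=onz(S,210+243/s,90+207/s,66);print(a,b,np.degrees(np.arctan2(*(b-a)[1::-1])))
D=[(.49149,1.55937,212.9,587.4,225.1),(.57,1.71,517.3,307.8,129.5),(.57,1.98,438.9,272.3,62.9),(.6,1.9,456.3,303,63.4),(.11599,1.68335,428,175.3,383.6)]
f=lambda p:np.ravel([(p[0]+p[1]*np.sin(q2)+p[2]*np.sin(q2+q3)-np.hypot(x,y),p[3]+p[1]*np.cos(q2)+p[2]*np.cos(q2+q3)-z) for q2,q3,x,y,z in D])
r=least_squares(f,[0,500,500,100]);print(r.x,np.round(f(r.x),1))
```

```text
[494.457959   246.92616205  66.        ] [423.82538397 244.73936783  66.        ] -178.2266812474103
[  8.43574449 529.77880989 404.94559742 -51.0110036 ] [-7.2  3.9 -0.3  1.8  3.6 -4.   2.2 -1.6  1.7 -0.1]
```

The lever's measured angle of about 180° and the 26 N stall show the cock is at its stop. The tool's -y axis already lies along the gun's x (azimuth -5.5°). I'll move to that azimuth and stretch to the edge of reach, to see whether a row out of reach tilts the tool outward, along the grip.

Emit:
apply_moves --pt "1 0 0 -43 0" --pt "1 0 0 -43 0" --pt "1 0 0 -43 0" --pt "1 0 0 -43 0" --pt "1 0 -20 -43 0" --pt "1 0 -45 0 0" --pt "1 0 -45 0 0" --pt "1 0 -45 0 0" --pt "1 0 -45 0 0" --pt "1 0 -45 0 0"

```text
t: 5.5
eef_pos: [654.0, -60.7, 381.4]
tcp_rot: [1.45, 1.567, 2.926]
ft_force: [0.4, -0.9, 0.8]
opening: 0.001
```

Emit:
apply_moves --pt "0 0 -45 0 0" --pt "0 0 -40 0 0" --pt "0 0 -25 0 0" --pt "0 0 -20 0 0" --pt "0 0 -15 0 0" --pt "0 0 -10 0 0" --pt "0 0 -10 0 0"

```text
t: 6.2
eef_pos: [817.3, -76.2, 380.7]
tcp_rot: [1.475, 1.567, 2.951]
ft_force: [-0.2, 0.3, -0.4]
opening: 0.537
```

```bash
python3 -c "
from h import *
plan()"
```

```text
t 6.2 p [817.3 -76.2 380.7] x [-0.004  0.001 -1.   ] y [-0.996  0.095  0.004] z [0.095 0.996 0.   ] F [-0.2  0.3 -0.4] open 0.54 q [-0.17  0.77  0.65  0.    1.73 -1.65]
```

Emit:
apply_moves --pt "0 0 -20 0 0" --pt "0 0 -20 0 0" --pt "0 0 -20 0 0" --pt "0 0 -15 0 0" --pt "0 0 -15 0 0" --pt "0 0 -15 0 0"

```text
t: 6.8
eef_pos: [900.4, -84.3, 369.3]
tcp_rot: [-1.556, 1.556, -0.08]
ft_force: [-0.8, 0.3, 0.1]
opening: 0.989
```

```bash
python3 -c "
from h import *
plan()"
```

```text
t 6.8 p [900.4 -84.3 369.3] x [ 0.015 -0.001 -1.   ] y [-0.995  0.095 -0.015] z [0.095 0.996 0.   ] F [-0.8  0.3  0.1] open 0.99 q [-0.17  1.06  0.05  0.    2.02 -1.64]
```

Emit:
apply_moves --pt "0 0 -20 0 0" --pt "0 0 -20 0 0" --pt "0 0 -20 0 0"

```text
t: 7.1
eef_pos: [916.8, -85.9, 355.2]
tcp_rot: [-1.573, 1.519, -0.097]
ft_force: [-0.1, 1.2, 1.1]
opening: 1.002
```

```bash
python3 -c "
from h import *
plan()"
```

```text
t 7.1 p [916.8 -85.9 355.2] x [ 0.051 -0.005 -0.999] y [-0.994  0.094 -0.051] z [ 0.095  0.996 -0.   ] F [-0.1  1.2  1.1] open 1.0 q [-0.17  1.07  0.05  0.    1.97 -1.64]
```

Out-of-reach rows do tilt the tool outward, 0.05 rad so far, and the tilt builds up. I'll continue outward and upward with bigger steps.

Emit:
apply_moves --pt "0 -22 -40 0 0" --pt "0 -22 -40 0 0" --pt "0 -22 -40 0 0" --pt "0 -22 -40 0 0"

```text
t: 7.5
eef_pos: [928.5, -87.2, 388.7]
tcp_rot: [-1.57, 1.416, -0.094]
ft_force: [-0.2, 0.4, 0.7]
opening: 1.0
```

```bash
python3 -c "
from h import *
plan();print(status.state()['joints'])"
```

```text
t 7.5 p [928.5 -87.2 388.7] x [ 0.153 -0.014 -0.988] y [-0.984  0.093 -0.154] z [0.095 0.996 0.   ] F [-0.2  0.4  0.7] open 1.0 q [-0.17  1.04  0.05  0.01  1.9  -1.64]
[-0.1675493   1.0400808   0.04760037  0.01198362  1.89991729 -1.63888204]
```

The tilt is 0.154 rad. About 0.22 gives comfortable clearance, so I'll take a few gentler rows and keep the elbow close to its limit value.

Emit:
apply_moves --pt "0 -9 -23 0 0" --pt "0 -9 -23 0 0" --pt "0 -9 -23 0 0" --pt "0 -9 -23 0 0" --pt "0 -9 -23 0 0"

```text
t: 8.0
eef_pos: [940.2, -88.5, 403.1]
tcp_rot: [-1.569, 1.348, -0.093]
ft_force: [-0.5, 0.6, -0.3]
opening: 1.001
```

```bash
python3 -c "
from h import *
plan();print(status.state()['joints'])"
```

```text
t 8.0 p [940.2 -88.5 403.1] x [ 0.22  -0.02  -0.975] y [-0.971  0.092 -0.221] z [0.095 0.996 0.   ] F [-0.5  0.6 -0.3] open 1.0 q [-0.17  1.03  0.05  0.02  1.84 -1.64]
[-0.16825137  1.0272323   0.0483924   0.01723068  1.84407257 -1.63777858]
```

Emit:
apply_moves --pt "0 -7 -24 0 0" --pt "0 -7 -24 0 0" --pt "0 -7 -24 0 0" --pt "0 -7 -24 0 0"

```text
t: 8.4
eef_pos: [951.3, -89.6, 414.0]
tcp_rot: [-1.569, 1.29, -0.093]
ft_force: [-0.7, 0.4, -0.3]
opening: 1.001
```

Run:
```python
from h import *
# gun_b frame
yw=np.radians(-5.5); O=np.array([687.5,242.5,0]); G=lambda x,y,z:np.round(O+Ro.from_euler('z',yw).as_matrix()@np.array([x,y,z]),1)
p,R,s=pose()
a=np.arctan2(np.hypot(*R[:2,0]),-R[2,0]); print('tilt',a)
# TCP on axis: choose axis so pipe offset = 37.5+11+5
n=np.array([np.cos(a),np.sin(a)]);d=np.array([np.sin(a),-np.cos(a)])
for off in (54,58):
    for tip in (None,):
        c=np.array([-34,279])-off*n  # axis point
        T=np.array([-55.6,164.5])    # trigger, 97 up
        al=(T-c)@d; tcp=c+d*(al-0)
        print(off,'tcp gun xz',tcp,'world',G(tcp[0],-8,tcp[1]),'trig off',(T-c)@n, 'body start rel pipe',)
plan(G(-69,-8,330)); print(s['joints'])
```

```text
tilt 0.28125315525702593
54 tcp gun xz [-57.01041991 164.09251334] world [630.  240.  164.1] trig off 1.4681041220128543 body start rel pipe
58 tcp gun xz [-60.85325338 162.98227421] world [626.2 240.4 163. ] trig off 5.468104122012857 body start rel pipe
t 8.4 p [951.3 -89.6 414. ] x [ 0.276 -0.026 -0.961] y [-0.956  0.091 -0.278] z [0.095 0.996 0.   ] F [-0.7  0.4 -0.3] open 1.0 q [-0.17  1.02  0.05  0.02  1.79 -1.64]
[618.1 241.2 330. ] -> [-20.  372.1 297.8] n50 9.5
[-0.16860481  1.01924435  0.04847222  0.02139116  1.79332813 -1.6370075 ]
```

The tilt is now 0.28 rad about the gun's y axis, which clears the pipe. Next I'll work out the approach to gun_b.

```bash
cat >> h.py <<'E'
O=np.array([687.5,242.5,0]); yw=np.radians(-5.5)
def G(x,y,z): return [float(v) for v in np.round(O+Ro.from_euler('z',yw).as_matrix()@np.array([x,y,z]),1)]
def ax(z,y,off=56,a=.281):
    n=np.array([np.cos(a),np.sin(a)]);d=np.array([np.sin(a),-np.cos(a)]);c=np.array([-34,279])-off*n
    return G((c+d*(z-c[1])/d[1])[0],y,z)
E
python3 - <<'E'
from h import *
plan(ax(340,-12),ax(240,-12),ax(163,-12))
E
```

```text
t 8.4 p [951.3 -89.6 414. ] x [ 0.276 -0.026 -0.961] y [-0.956  0.091 -0.278] z [0.095 0.996 0.   ] F [-0.7  0.4 -0.3] open 1.0 q [-0.17  1.02  0.05  0.02  1.79 -1.64]
[577.0, 241.1, 340.0] -> [-40.9 408.6 293.8] n50 10.1
[605.7, 238.3, 240.0] -> [ 1.041e+02  1.000e-01 -1.000e-01] n50 2.1
[627.8, 236.2, 163.0] -> [80.1  0.  -0. ] n50 1.6
```

Emit:
apply_moves --pt "0 -4 15 5 0" --pt "0 -5 30 20 0" --pt "0 -5 38 28 0" --pt "0 -5 40 30 0" --pt "0 -5 40 30 0" --pt "0 -5 40 30 0" --pt "0 -4 40 30 0" --pt "0 -4 40 30 0" --pt "0 -2 40 30 0" --pt "0 -2 40 30 0"

```text
t: 9.4
eef_pos: [630.8, 197.2, 356.0]
tcp_rot: [-1.567, 1.289, -0.091]
ft_force: [1.2, 1.2, -0.5]
opening: 0.999
```

Run:
```python
from h import *
plan(ax(340,-12),ax(240,-12))
```

```text
t 9.4 p [630.8 197.2 356. ] x [ 0.277 -0.025 -0.961] y [-0.956  0.091 -0.278] z [0.095 0.995 0.001] F [ 1.2  1.2 -0.5] open 1.0 q [ 0.24  0.35  1.46 -0.1   1.06 -1.2 ]
[577.0, 241.1, 340.0] -> [-0.7 59.9 38.6] n50 1.4
[605.7, 238.3, 240.0] -> [ 1.041e+02  1.000e-01 -2.000e-01] n50 2.1
```

Emit:
apply_moves --pt "0 0 29 17 0" --pt "0 0 20 16 0" --pt "0 0 3 2 0" --pt "0 0 0 0 0"

```text
t: 9.8
eef_pos: [586.0, 236.1, 341.8]
tcp_rot: [-1.568, 1.29, -0.091]
ft_force: [0.2, -0.0, -0.2]
opening: 0.998
```

Run:
```python
from h import *
c=cam('wrist','w4.png')
plan(ax(340,-12),ax(240,-12),ax(163,-12))
for X in (G(-71.7,0,187),G(-60,-44,171),G(-34,-135,279),G(-34,135,279)): print(np.round(proj(c,X)),end=' ')
import pickle; pickle.dump(c,open('w4.pkl','wb'))
```

```text
t 9.85 p [586.6 235.5 341.8] x [ 0.276 -0.026 -0.961] y [-0.956  0.091 -0.278] z [0.095 0.996 0.001] F [ 0.   0.  -0.2] open 1.0 q [ 0.32  0.32  1.55 -0.13  1.02 -1.1 ]
[577.0, 241.1, 340.0] -> [-1.  10.2  4.6] n50 0.2
[605.7, 238.3, 240.0] -> [ 1.041e+02  1.000e-01 -1.000e-01] n50 2.1
[627.8, 236.2, 163.0] -> [80.1  0.  -0.1] n50 1.6
[269. 167.] [233. 169.] [134. 246.] [409. 247.]
```

View pics/w4.png

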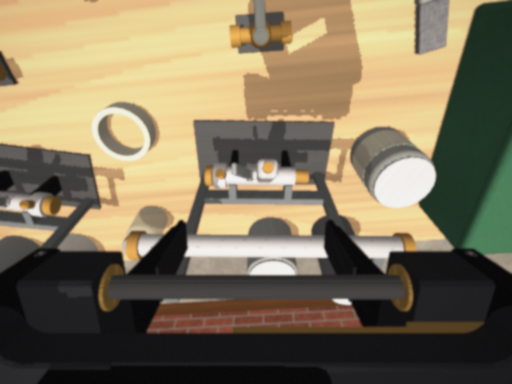

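The nipple shows at (268,167), the trigger end at about (234,170) and the pipe caps at (130,245) and (408,245). All are within a few pixels of my model's predictions, so I'll go in along the leaning axis.

Emit:
apply_moves --pt "0 0 10 4 0" --pt "0 10 0 0 0" --pt "0 30 0 0 0" --pt "0 35 0 0 0" --pt "0 30 0 0 0" --pt "0 20 0 0 0" --pt "0 15 0 0 0" --pt "0 0 0 0 0"

```text
t: 10.65
eef_pos: [615.3, 236.3, 201.6]
tcp_rot: [-1.574, 1.294, -0.099]
ft_force: [0.5, 0.2, -0.5]
opening: 0.997
```

Run:
```python
from h import *
plan(ax(200,-12),ax(163,-12),ax(163,-7))
```

```text
t 10.65 p [615.3 236.3 201.6] x [ 0.272 -0.027 -0.962] y [-0.957  0.092 -0.274] z [ 0.096  0.995 -0.001] F [ 0.5  0.2 -0.5] open 1.0 q [ 0.31  0.49  1.67 -0.16  0.74 -1.06]
[617.2, 237.2, 200.0] -> [ 2.1 -1.3  1.1] n50 0.1
[627.8, 236.2, 163.0] -> [38.5 -0.1  0. ] n50 0.8
[628.3, 241.2, 163.0] -> [ 0. -0.  5.] n50 0.1
```

Emit:
apply_moves --pt "0 15 -1 1 0" --pt "0 15 0 0 0" --pt "0 10 0 0 0" --pt "0 0 0 3 0" --pt "0 0 0 2 0" --pt "0 0 0 0 0"

```text
t: 11.25
eef_pos: [628.1, 242.3, 166.4]
tcp_rot: [-1.568, 1.29, -0.092]
ft_force: [0.7, -0.5, 0.4]
opening: 1.002
```

Run:
```python
from h import *
plan(ax(163,-7))
c=cam('scene')
im=cv2.resize(c['pixels'][70:220,270:440],(680,600),interpolation=cv2.INTER_CUBIC); cv2.imwrite('pics/s5.png',im[:,:,::-1])
```

```text
t 11.25 p [628.1 242.3 166.4] x [ 0.276 -0.025 -0.961] y [-0.956  0.091 -0.277] z [0.094 0.996 0.001] F [ 0.7 -0.5  0.4] open 1.0 q [ 0.31  0.54  1.67 -0.18  0.67 -1.04]
[628.3, 241.2, 163.0] -> [ 3.4  0.6 -1.1] n50 0.1
```

View pics/s5.png

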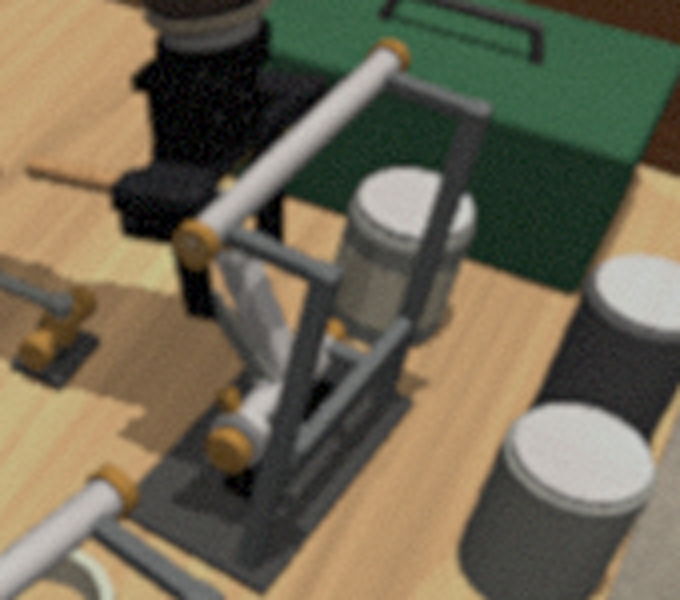

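One finger is beside the trigger, at (195,290), and the other is beyond the grip, at (270,210), with nothing touching (under 1 N). I'll go a few millimetres deeper and squeeze.

Emit:
apply_moves --pt "0 4 0 -1 0" --pt "0.3 0 0 0 0" --pt "0.4 0 0 0 0" --pt "0.5 0 0 0 0" --pt "0.6 0 0 0 0" --pt "0.7 0 0 0 0" --pt "0.8 0 0 0 0" --pt "1 0 0 0 0" --pt "1 0 0 0 0" --pt "1 0 0 0 0"

```text
t: 12.3
eef_pos: [628.9, 240.3, 162.2]
tcp_rot: [-1.57, 1.291, -0.095]
ft_force: [-3.6, -4.2, 4.5]
opening: 0.413
```

Emit:
apply_moves --pt "1 0 0 0 0" --pt "1 0 0 0 0" --pt "1 0 0 0 0" --pt "1 0 0 0 0"

```text
t: 12.7
eef_pos: [628.8, 240.4, 162.3]
tcp_rot: [-1.57, 1.291, -0.095]
ft_force: [-4.3, -5.4, 3.7]
opening: 0.407
```

The opening is 0.41 × 95 ≈ 39 mm, which is the squeezed width (40 mm). I'll hold a little longer, then release.

Emit:
apply_moves --pt "1 0 0 0 0" --pt "1 0 0 0 0" --pt "1 0 0 0 0" --pt "1 0 0 0 0" --pt "1 0 0 0 0" --pt "1 0 0 0 0" --pt "1 0 0 0 0"

```text
t: 13.4
eef_pos: [628.9, 240.4, 162.3]
tcp_rot: [-1.57, 1.291, -0.095]
ft_force: [-3.0, -5.6, 2.9]
opening: 0.411
```

Emit:
apply_moves --pt "0 0 0 0 0" --pt "0 0 0 0 0" --pt "0 0 0 0 0" --pt "0 0 0 0 0" --pt "0 0 0 0 0" --pt "0 0 0 0 0" --pt "0 0 0 0 0" --pt "0 0 0 -3 0" --pt "0 0 0 0 0"

```text
t: 14.3
eef_pos: [628.7, 237.7, 162.2]
tcp_rot: [-1.568, 1.29, -0.092]
ft_force: [-0.0, 0.0, 0.8]
opening: 0.996
```

The fingers are open and the contact force is about zero, so I'll back out along the tool axis.

Emit:
apply_moves --pt "0 -15 0 0 0" --pt "0 -20 0 0 0" --pt "0 -30 0 0 0" --pt "0 -35 0 0 0" --pt "0 -35 0 0 0" --pt "0 -35 0 0 0" --pt "0 -25 20 0 0" --pt "0 -10 30 0 0" --pt "0 0 10 0 0" --pt "0 0 0 0 0"

```text
t: 15.3
eef_pos: [513.7, 248.7, 343.4]
tcp_rot: [-1.567, 1.29, -0.09]
ft_force: [0.4, 1.2, -0.1]
opening: 0.999
```

Run:
```python
from h import *
plan()
c=cam('scene')
cv2.imwrite('pics/s6.png',cv2.resize(c['pixels'],(800,600),interpolation=cv2.INTER_CUBIC)[:,:,::-1])
```

```text
t 15.3 p [513.7 248.7 343.4] x [ 0.276 -0.025 -0.961] y [-0.956  0.09  -0.277] z [0.094 0.996 0.001] F [ 0.4  1.2 -0.1] open 1.0 q [ 0.39  0.23  1.68 -0.15  0.99 -1.01]
```

View pics/s6.png

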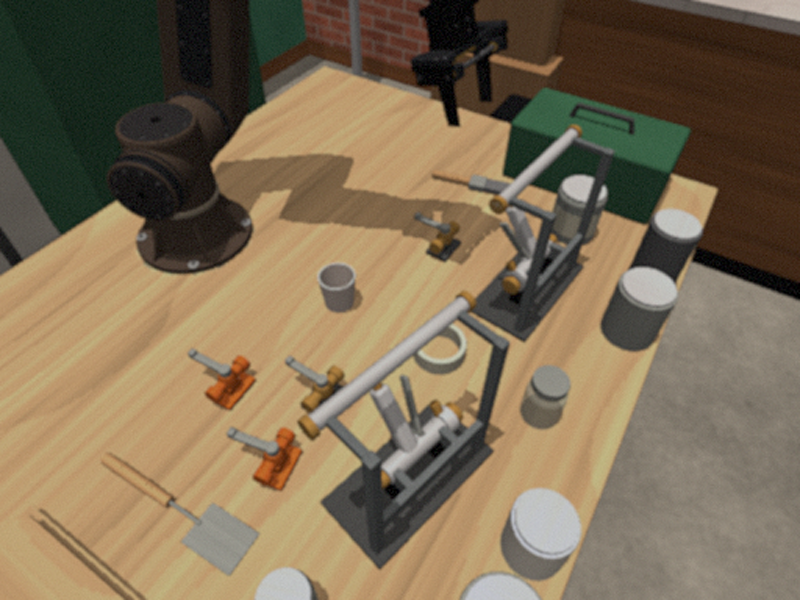

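The final picture shows both levers across their pipes: cock_p at (440,235), cock_q at (315,380). gun_b's trigger stands off its grip again at (508,235), and the cup, tape and jar are where they were. The arm is clear, so I'll hand the job in.

```bash
python3 -c "
from h import *
print(env.job_done(), status.state()['t'])"
```

```text
the job is handed in; nothing more can be done
the job is handed in; nothing more can be done
```

I turned the open cock (cock_p, in front of gun_b) shut, then squeezed gun_b's trigger home for about a second, let it spring back, and handed the job in at about 15 s. No verdict was reported.

**Cock:** I pushed the lever with the closed fingers until it stalled at its stop, with 26 N on the tool. The camera then put it at about 180° in the world, against about 176° expected, which is within what I can measure.

**Trigger:** The moves can't tilt the tool, and the pipe blocks a straight-down approach. I reached past the arm's limit until the tool leaned 0.28 rad, then went in along the grip. The fingers closed to about 39 mm (fully squeezed is 40 mm) and held there for at least 1.1 s. The force on the tool stayed below about 10 N.

**Last check:** The final picture shows both levers across their pipes and gun_b's trigger standing off its grip. The cup, tape and jar look unmoved by eye; I did not re-measure them. The gripper was open and clear of everything.

**Doubt:** While tilting at full stretch, joint 3 read 0.0476 to 0.0485 rad, just under its stated lower limit of 0.05. I can't tell whether that counts as passing its range.

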